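Hold the cup box open

ROBOT

A 6-joint arm with a two-finger parallel gripper is mounted at the origin on the work surface. World frame = base frame: x ahead of the robot, y to its left, z up, the work surface at z = 0. Lengths are in mm, angles in rad, forces in N, time in s.
With the tool pointing down it reaches from about 425 to 925 mm from the base axis. Payload 12.5 kg.
Tool frame: the origin (TCP) lies at the very end of the fingers, on their centre line; the grasp point (between the pads) lies 19 mm behind it; z points along the fingers, y is the line along which they close (so a half turn about z gives the same grasp; the last joint's range is limited). The gripper opens to 85 mm and grips with 20 to 120 N. Pads are 22 mm wide; open, the fingers measure 114 mm over their backs; the gripper's body (76 mm by 85 mm) begins 54 mm behind the grasp point. The pads swing forward as they close: fully open they stand 13 mm farther back than shut.
Start: joints at [1.23, 0.491, 1.559, -0, 1.092, -0.106], TCP at [145.386, 607.871, 231.327] pointing down, gripper open.
Joint ranges: [-3.1, 3.1], [-0.84, 2.19], [0.05, 2.79], [-1.13, 4.28], [0.06, 2.93], [-2.69, 2.69]. Speed limits (rad/s): [2.22, 2.22, 2.79, 3.14, 3.14, 3.14].

INTERFACE

Orientations are given as [roll, pitch, yaw] about the fixed x, y, z axes, in that order (R = Rz(yaw) Ry(pitch) Rx(roll)).
In Python, from station import robot, optics gives the robot as it stands. The module is installed in compiled form; this text tells all that it offers.
- The arm moves only by the tool servo_tool, never from a script. Its argument "steps" is text: rows parted by semicolons, each of 5 numbers parted by spaces: the shift along the world's x, y, z in cm, then the turn about the world's z in degrees, then the opening, from 0 (shut) to 1 (fully open). A call has 1 to 20 rows; each row is the pose to reach, as a shift and turn from the pose commanded when the call began; what a row does not reach only later rows make up. A row lasts 1/12 s, in which the tool goes at most 41.7 mm and 7.16 degrees, less where a joint would pass 70% of its speed; a pose out of reach is approached as far as the arm can. A call with a gripper value outside its range is refused whole. The fingers move at their own pace and stop on an object; the grip force is fixed at half the most. Time passes only in rows, so rows that repeat a pose let the fingers close. It gives the time, the measured TCP pose, the force, the opening and the grip force at its end, in the units of the state.
- robot.read_state(): the state, without advancing time (a new reading comes with each control period).
- optics.read_camera(name): name is "scene" or "top" or "wrist"; returns (picture, depth): 400x640x3 uint8, red, green, blue; 400x640 float32, mm along the optical axis (not along the pixel's ray), 0 where there is no reading.
- optics.camera_info(name): a dict with "intrinsics" (3x3 intrinsics, pixels), "rvec" (rotation vector, rad) and "tvec" (3), from world to camera coordinates, as OpenCV has them. Camera axes: x right, y down, z forward; pixel columns grow to the right and rows downward; lengths in mm; the calibration is good to about 2 mm. The wrist camera is an equidistant fisheye: a pixel r from the principal point sees the ray r / f radians off the axis. A picture is of the moment at which its call begins: read the wrist's pose just before it. camera_info takes no time and is no camera call; for the wrist camera it gives the pose at the moment of the call.
- robot.sign_off(): hands the job in; it is judged then, once.
The state is a dict: "clock": time; "joints": joint angles; "joint_velocities": joint speeds; "effort": joint torques, N m; "ee_pos": TCP position; "tcp_rot": TCP orientation; "force": force on the tool from outside, world axes, zero at the start; "ft_torque": the same for the moment, N m; "grip_width": finger opening in mm; "finger_force": force on a finger pad.
Only numpy, scipy, OpenCV 4.12 (cv2) and the standard library are available. Lean on these libraries where they do the work, as an engineer would, in place of code of your own. Each camera call takes 0.05 s, during which the arm holds its last target. There are 200 camera calls.

TASK

The white cup is in one of the two lidded boxes on the counter and the amber jar is in the other. I need both hands to reach in for the cup, so raise the lid of the box that has the white cup in it and hold it open at 45 degrees, half-way to upright; it drops shut if let go, so finish while you are still holding it there, still. Keep the other box shut and do not shift the cup, the jar or anything else standing on the counter.

Things in the scene. Friction and masses are not known exactly. Their poses are not given: they have to be found in the camera images.
- box_a: dark wooden storage box on the left (+y) half of the counter, open-topped under its lid, 200 mm deep (its x) x 200 mm wide (its y) x 110 mm high, walls and floor 8 mm, fixed to the counter. Origin: centre of its underside; its x points from the front (handle side, towards the robot) to the hinge side at the back, z up. It may be turned up to 0.35 rad.
- lid_a (a joint): angle (rad) of the lid of box_a: 0 closed flat on the box, growing as the front edge rises, stop at 1.2. The lid is 210 x 210 x 12 mm, 0.3 to 0.5 kg, a dark wooden frame around a clear pane, hinged along the top back edge of the box; the hinge is nearly free, so the lid falls shut from any angle as soon as it is let go.
- lid_a_handle (a point): centre of the steel bar handle on the lid of box_a: round, 12 mm thick, 80 mm long, parallel to the hinge (box y), on two 10 mm posts 60 mm apart (50 mm free between them). Its axis is 40 mm above the lid's top face (34 mm free under it), 14 mm in from the front edge; 162 mm above the counter when closed. Its axes are the lid's: as the box's when closed, turning with the lid.
- lid_a_hinge (a point): middle of the hinge line of the lid of box_a, 110 mm above the counter at the top back edge of the box; the hinge runs along the box's y. With the lid closed the bar's axis lies 196 mm in front of (box -x) and 52 mm above this point.
- box_b: dark wooden storage box on the right (-y) half of the counter, open-topped under its lid, 200 mm deep (its x) x 200 mm wide (its y) x 110 mm high, walls and floor 8 mm, fixed to the counter. Origin: centre of its underside; its x points from the front (handle side, towards the robot) to the hinge side at the back, z up. It may be turned up to 0.35 rad.
- lid_b (a joint): angle (rad) of the lid of box_b: 0 closed flat on the box, growing as the front edge rises, stop at 1.2. The lid is 210 x 210 x 12 mm, 0.3 to 0.5 kg, a dark wooden frame around a clear pane, hinged along the top back edge of the box; the hinge is nearly free, so the lid falls shut from any angle as soon as it is let go.
- lid_b_handle (a point): centre of the steel bar handle on the lid of box_b: round, 12 mm thick, 80 mm long, parallel to the hinge (box y), on two 10 mm posts 60 mm apart (50 mm free between them). Its axis is 40 mm above the lid's top face (34 mm free under it), 14 mm in from the front edge; 162 mm above the counter when closed. Its axes are the lid's: as the box's when closed, turning with the lid.
- lid_b_hinge (a point): middle of the hinge line of the lid of box_b, 110 mm above the counter at the top back edge of the box; the hinge runs along the box's y. With the lid closed the bar's axis lies 196 mm in front of (box -x) and 52 mm above this point.
- cup: the white ceramic cup without handle, 72 mm across at the rim, 65 mm high, standing inside one of the two boxes and seen through the clear lid. Origin: centre of its underside.
- jar: amber glass jar with a brass cap, 66 mm across, 75 mm high, standing inside the other box. Origin: centre of its underside.
- mug: bystander: white mug with a handle, 84 mm across, 95 mm high, at the left of the counter. Origin: centre of its underside.
- tumbler: bystander: clear glass tumbler, 76 mm across, 85 mm high, at the left. Origin: centre of its underside.
- bowl: bystander: white bowl, 140 mm across, 60 mm high, at the right. Origin: centre of its underside.
- plate: bystander: white plate, 190 mm across, 20 mm high, at the right. Origin: centre of its underside.
- mill: bystander: wooden pepper mill, 52 mm across, 155 mm high, at the back behind the boxes. Origin: centre of its underside.
- spoon: bystander: wooden spoon, 240 mm long, lying at the front right. Origin: its underside, by the middle of its length.

How it is judged (in metres and radians):
On the way:
1. the lid of the box with the white cup is raised well off the box (more than 0.35 rad) (((horizontal distance between cup and box_a below 0.1 m and value of joint lid_a above 0.35 rad) or (horizontal distance between cup and box_b below 0.1 m and value of joint lid_b above 0.35 rad))), for 0.2 s.
At the end, for the whole second after the job is handed in: Program ends holding: the lid of the white cup's box is at 0.785 +- 0.11 rad, still, held by the fingers (over 0.4 N); the other lid is shut (under 0.05 rad); cup and jar are in their boxes and, like the bystanders, within 30 mm of their start (((horizontal distance between cup and box_a below 0.1 m and value of joint lid_a between 0.675 and 0.895 rad and velocity of joint lid_a between -0.1 and 0.1 rad/s and contact force between the fingers and lid_a above 0.4 N and value of joint lid_b below 0.05 rad and horizontal distance between jar and box_b below 0.1 m and distance of each of mug, tumbler, bowl, plate, mill, spoon, cup, jar from where it was at the start of the episode below 0.03 m) or (horizontal distance between cup and box_b below 0.1 m and value of joint lid_b between 0.675 and 0.895 rad and velocity of joint lid_b between -0.1 and 0.1 rad/s and contact force between the fingers and lid_b above 0.4 N and value of joint lid_a below 0.05 rad and horizontal distance between jar and box_a below 0.1 m and distance of each of mug, tumbler, bowl, plate, mill, spoon, cup, jar from where it was at the start of the episode below 0.03 m))); the arm keeps its last pose, push and grip.
It fails at once if the lid of the box with the amber jar is opened (more than 0.15 rad) ((horizontal distance between cup and box_a below 0.1 m and value of joint lid_b above 0.15 rad) or (horizontal distance between cup and box_b below 0.1 m and value of joint lid_a above 0.15 rad)).
It fails at once if the cup, the jar or a bystander is shifted by more than 40 mm (distance of any of mug, tumbler, bowl, plate, mill, spoon, cup, jar from where it was at the start of the episode above 0.04 m).
It also fails if it takes over 32 s, if anything falls off the work surface, if the arm or the gripper's body presses on something with over 40 N, if the wrist force passes 120 N, or if a joint passes its speed limit or range.

## Working session

There is one attempt and no reset: what is moved stays moved. The work goes in short steps, Python scripts to look and compute and a tool call to move; the robot and the scene stay as the last step left them, time stands still between calls to the robot, and variables do not carry over. Pictures are saved under pics/ and viewed, at most 10 in all, crops included, and the job is handed in when it is done.

Besides the shell and the picture viewer there is one more tool, called after "Emit:" by a JSON object that holds its "op" and its "data", one argument or row to a line. servo_tool: Moves the arm, as the interface text tells. Its arguments: {"type":"object","properties":{"steps":{"type":"string"}},"required":["steps"]}

```bash
mkdir -p pics
cat > h.py <<'E'
import numpy as np, cv2
from station import robot, optics
def grab(n):
    ci=optics.camera_info(n); im,d=optics.read_camera(n)
    cv2.imwrite(f'pics/{n}0.png',im[:,:,::-1]); np.savez(f'{n}.npz',im=im,d=d,K=ci['intrinsics'],r=ci['rvec'],t=ci['tvec'])
def pt(n,u,v,z=None):
    """world point at pixel: from depth, or on plane z"""
    f=np.load(n+'.npz'); K=np.array(f['K']);R=cv2.Rodrigues(np.array(f['r'],float))[0];t=np.array(f['t'],float).ravel()
    ray=np.linalg.inv(K)@[u,v,1]
    if z is None: return R.T@(ray*f['d'][int(round(v)),int(round(u))]-t)
    c=-R.T@t; w=R.T@ray; return c+w*(z-c[2])/w[2]
E
python3 - <<'E'
from h import *
grab('top');grab('scene')
s=robot.read_state();print(s)
E
```

```text
{'clock': 0.1, 'joints': array([ 1.23038025e+00,  4.91509705e-01,  1.55940048e+00, -1.58209173e-05,
        1.09171458e+00, -1.05594133e-01]), 'joint_velocities': array([-0.00212235, -0.00137818, -0.00305627, -0.00036521, -0.0011653 ,
       -0.00118884]), 'effort': array([ 1.25999541e-03, -6.19436216e+01, -2.62024069e+01, -1.62192500e-04,
        2.91778480e-03, -3.96415487e-05]), 'ee_pos': array([145.32671556, 607.65572106, 230.77558195]), 'tcp_rot': array([-3.14056482e+00, -9.48273244e-05,  2.90677796e+00]), 'force': array([-0.50618949,  0.46928736, -0.09969362]), 'ft_torque': array([ 0.01463981, -0.0149553 ,  0.03980323]), 'finger_force': 0.0, 'grip_width': 85.49052598199904}
```

View pics/top0.png

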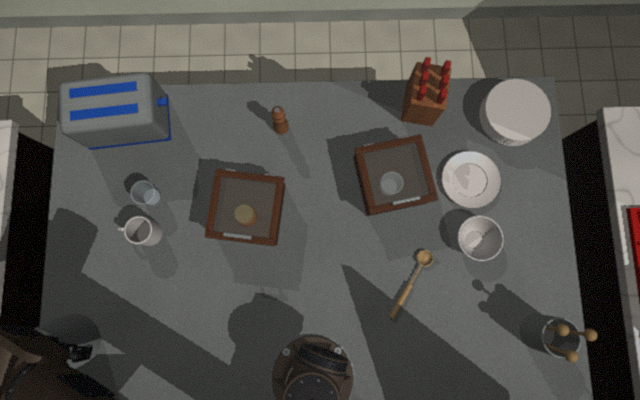

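View pics/scene0.png

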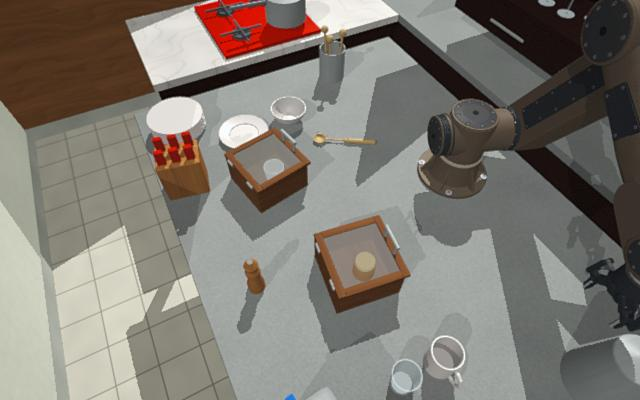

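The left box shows a yellow-brass object (top 244,214) and the right one a white cup (391,183), so box_b is the target. I'll enlarge box_b's lid to measure it.

Run:
```python
from h import *
a=cv2.imread('pics/top0.png')[125:225,345:445]; b=cv2.imread('pics/scene0.png')[115:215,215:315]
cv2.imwrite('pics/crop1.png',cv2.resize(a,(600,600),interpolation=cv2.INTER_CUBIC))
for p in [(391,183),(244,214),(406,201),(365,203),(430,150)]: print(p,pt('top',*p),pt('top',*p,122),pt('top',*p,162))
```

```text
(391, 183) [ 574.88369667 -249.87999821  122.16622976] [ 574.91880365 -249.90926533  122.        ] [ 566.47098247 -242.86669411  162.        ]
(244, 214) [490.34212257 191.80351272 120.86492701] [490.1765948  191.61678805 122.        ] [484.34339215 185.03660603 162.        ]
(406, 201) [ 511.17249781 -282.15279704  168.97332731] [ 519.06948678 -291.94623208  122.        ] [ 512.34482884 -283.60666101  162.        ]
(365, 203) [ 529.97327497 -179.18743383   35.33356512] [ 515.63295299 -169.31619341  122.        ] [ 509.01432515 -164.76022411  162.        ]
(430, 150) [ 709.66356039 -406.39419723    1.9218981 ] [ 675.03104409 -373.77965623  122.        ] [ 663.49438062 -362.91521367  162.        ]
```

View pics/crop1.png

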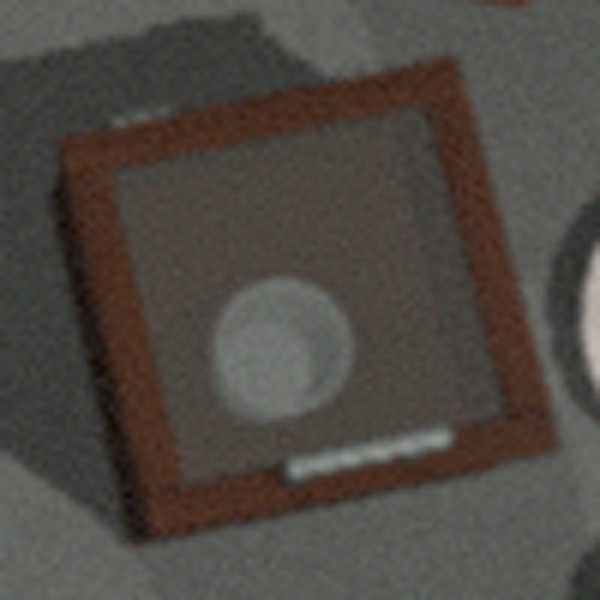

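The crop shows box_b with the white cup (285,350). The lid corners are (63,140), (457,60), (557,447) and (133,543), and the handle bar runs from (288,470) to (452,436).

Run:
```python
from h import *
f=lambda u,v,z: pt('top',(u+.5)/6-.5+345,(v+.5)/6-.5+125,z)
c=[f(*p,122) for p in [(63,140),(457,60),(557,447),(133,543)]]
for q in c: print(q)
print([np.linalg.norm(c[i]-c[(i+1)%4]) for i in range(4)])
e=(c[0]+c[1]-c[2]-c[3]); y1=np.arctan2(e[1],e[0]); l=c[0]+c[3]-c[1]-c[2]; y2=np.arctan2(-l[0],l[1])
h=[f(*p,162) for p in [(288,470),(452,436)]]; d=h[0]-h[1]
print('yaws',y1,y2,np.arctan2(-d[0],d[1]),'len',np.linalg.norm(d))
ctr=sum(c)/4; yaw=(y1+y2)/2; ex=np.array([np.cos(yaw),np.sin(yaw),0])
print('center',ctr,'bar meas',sum(h)/2,'bar from lid',ctr-91*ex,'hinge',ctr+105*ex)
```

```text
[ 686.53477283 -145.8607753   122.        ]
[ 724.51878957 -348.61171775  122.        ]
[ 522.86976307 -386.09306823  122.        ]
[ 479.14858249 -173.06416934  122.        ]
[np.float64(206.27828337336598), np.float64(205.10285596109128), np.float64(217.4692010230991), np.float64(209.16275144525108)]
yaws 0.15684096325285624 0.19403824581225304 0.18467524450678469 len 81.40082854520436
center [ 603.26797699 -263.40743265  122.        ] bar meas [ 515.02782245 -284.52159386  162.        ] bar from lid [ 513.66483563 -279.29066466  122.        ] hinge [ 706.65621702 -245.0806265   122.        ]
```

Emit:
{"op": "servo_tool", "data": {
  "steps": "0 0 4 0 1; 0 0 9 0 1; 32 -36 9 -33 1; 32 -36 9 -33 1; 32 -36 9 -33 1; 32 -36 9 -33 1; 32 -36 9 -33 1; 32 -36 9 -33 1; 32 -36 9 -33 1; 32 -36 9 -33 1; 32 -36 9 -33 1; 32 -36 9 -33 1; 32 -36 9 -33 1; 32 -36 9 -33 1; 32 -36 9 -33 1; 37 -89 9 -66.2 1; 37 -89 9 -66.2 1; 37 -89 9 -66.2 1; 37 -89 9 -66.2 1; 37 -89 9 -66.2 1"
}}

```text
clock: 1.77
ee_pos: [484.4, 39.2, 321.3]
tcp_rot: [-3.141, -0.0, 1.745]
force: [0.8, 0.8, 0.8]
grip_width: 85.7
finger_force: 0.0
```

Emit:
{"op": "servo_tool", "data": {
  "steps": "3 -31.5 0 0 1; 3 -31.5 0 0 1; 3 -31.5 0 0 1; 3 -31.5 0 0 1; 3 -31.5 0 0 1; 3 -31.5 0 0 1; 3 -31.5 0 0 1; 3 -31.5 0 0 1; 3 -31.5 0 0 1; 3 -31.5 0 0 1; 3 -31.5 0 0 1"
}}

```text
clock: 2.68
ee_pos: [514.9, -273.6, 321.0]
tcp_rot: [-3.141, -0.001, 1.752]
force: [0.7, 1.0, -0.6]
grip_width: 85.5
finger_force: 0.0
```

Run:
```python
from h import *
s=robot.read_state();print(s['ee_pos'],s['tcp_rot'],s['clock'])
grab('wrist');f=np.load('wrist.npz');print(f['K'],f['r'],f['t'])
K=f['K'];R=cv2.Rodrigues(f['r'])[0];t=f['t'].ravel()
def proj(p):
    c=R@p+t;th=np.arctan2(np.hypot(c[0],c[1]),c[2]);a=np.arctan2(c[1],c[0]);return K[0,2]+K[0,0]*th*np.cos(a),K[1,2]+K[1,1]*th*np.sin(a)
ey=np.array([-np.sin(.18),np.cos(.18),0])
for k in(-40,0,40):print(proj(np.array([514.5,-282,162])+k*ey))
```

```text
[ 514.87544265 -273.57644934  321.04638454] [-3.14120499e+00 -7.97928071e-04  1.75163846e+00] 2.6833
[[309.70691629   0.         315.56623633]
 [  0.         309.70691629 195.9917474 ]
 [  0.           0.           1.        ]] [-2.8580594  -0.26016638 -0.0352461 ] [-455.87318075 -407.63270513  367.89015062]
(np.float64(314.7592431577824), np.float64(225.81014306001597))
(np.float64(314.7892227202495), np.float64(188.62808790368865))
(np.float64(314.82942498730665), np.float64(149.0432605198915))
```

View pics/wrist0.png

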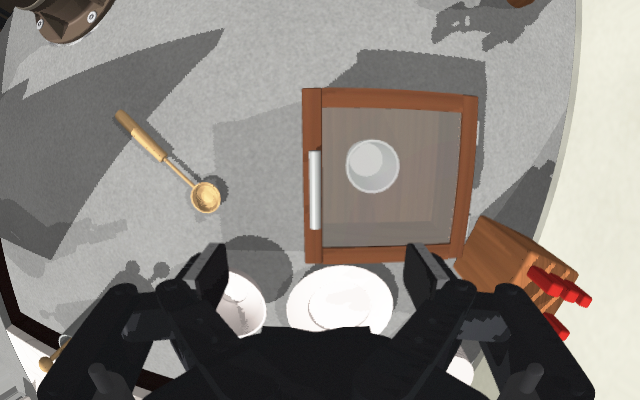

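The wrist view shows the bar at u≈315, v 151–230, vertical. That is within 2 mm of the prediction and centred between the fingers, and the white cup is at (372,166).

Emit:
{"op": "servo_tool", "data": {
  "steps": "0 -1 0 0 1; 0 -1 -4 0 1; 0 -1 -8 0 1; 0 -1 -11 0 1; 0 -1 -13 0 1; 0 -1 -15 0 1; 0 -1 -16.5 0 1; 0 -1 -17.7 0 1; 0 -1 -17.7 0 1; 0 -1 -17.7 0 1"
}}

```text
clock: 3.57
ee_pos: [515.1, -284.2, 144.4]
tcp_rot: [-3.141, -0.0, 1.752]
force: [-0.2, 0.5, -0.1]
grip_width: 85.3
finger_force: 0.0
```

Emit:
{"op": "servo_tool", "data": {
  "steps": "0 0 0 0 0; 0 0 0 0 0; 0 0 0 0 0; 0 0 0 0 0; 0 0 0 0 0; 0 0 0 0 0; 0 0 0 0 0; 0 0 0 0 0; 0 0 0 0 0; 0 0 0 0 0; 0 0 0 0 0; 0 0 0 0 0"
}}

```text
clock: 4.57
ee_pos: [516.0, -284.5, 144.8]
tcp_rot: [3.139, 0.001, 1.752]
force: [5.8, 3.8, 0.0]
grip_width: 9.7
finger_force: 58.4
```

Emit:
{"op": "servo_tool", "data": {
  "steps": "0.1 0 0.5 0 0; 0.2 0 1 0 0; 0.4 0.1 1.5 0 0; 0.6 0.1 1.9 0 0; 0.8 0.15 2.4 0 0; 1 0.2 2.9 0 0; 1.2 0.2 3.35 0 0; 1.4 0.25 3.8 0 0; 1.4 0.25 3.8 0 0; 1.4 0.25 3.8 0 0"
}}

```text
clock: 5.4
ee_pos: [529.3, -281.9, 182.5]
tcp_rot: [3.141, 0.0, 1.751]
force: [5.6, 0.2, -6.6]
grip_width: 9.7
finger_force: 58.4
```

Emit:
{"op": "servo_tool", "data": {
  "steps": "0.5 0.1 0.9 0 0; 1 0.2 1.8 0 0; 1.5 0.3 2.6 0 0; 2.1 0.4 3.4 0 0; 2.75 0.5 4.2 0 0; 3.4 0.6 5 0 0; 4.1 0.75 5.7 0 0; 4.85 0.9 6.4 0 0; 5.6 1 7 0 0; 6.4 1.15 7.6 0 0; 7.1 1.3 8.1 0 0; 7.85 1.4 8.55 0 0; 7.85 1.4 8.55 0 0; 7.85 1.4 8.55 0 0; 7.85 1.4 8.55 0 0; 7.85 1.4 8.55 0 0"
}}

```text
clock: 6.73
ee_pos: [606.4, -267.2, 270.9]
tcp_rot: [-3.14, -0.0, 1.752]
force: [-13.8, 5.1, 15.1]
grip_width: 9.7
finger_force: 59.7
```

Run:
```python
from h import *
s=robot.read_state();print({k:s[k] for k in('clock','ee_pos','force','finger_force','grip_width')})
grab('scene')
im=cv2.imread('pics/scene0.png')[40:240,160:440]
cv2.imwrite('pics/s1.png',cv2.resize(im,(784,560),interpolation=cv2.INTER_CUBIC))
```

```text
{'clock': 6.7333, 'ee_pos': array([ 606.4249728 , -267.1909214 ,  270.91614498]), 'force': array([-13.79847116,   5.09396493,  15.07783403]), 'finger_force': 59.74531888961792, 'grip_width': 9.733305032468317}
```

View pics/s1.png

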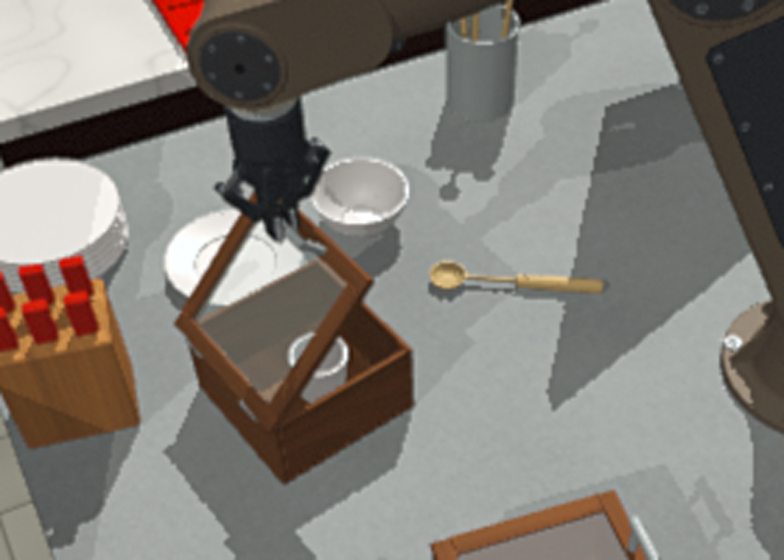

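The lid of box_b stands open with the fingers on its bar, the white cup is upright inside at crop (318,358), and the neighbouring objects look untouched. I'll check the angle by fitting a plane to the depth.

Run:
```python
from h import *
P=[]
ex=np.array([np.cos(.18),np.sin(.18),0]);ey=np.array([-ex[1],ex[0],0]);H=np.array([707.5,-249,110])
for v in range(100,200):
  for u in range(215,300):
    p=pt('scene',u,v)-H; P.append([p@ex,p@ey,p[2]])
P=np.array(P); a=np.arctan2(P[:,2],-P[:,0]); r=np.hypot(P[:,0],P[:,2])
m=(np.abs(P[:,1])<110)&(r<215)&(r>30)&(P[:,2]>15)&(abs(a-.8)<.25); Q=P[m]
for _ in range(5):
  A=np.c_[Q[:,:2],np.ones(len(Q))]; c=np.linalg.lstsq(A,Q[:,2],rcond=None)[0]; e=Q[:,2]-A@c; Q=Q[abs(e)<max(4,1.5*e.std())]
print(len(Q),c,'angle',np.arctan(np.hypot(c[0],c[1])),e.std())
```

```text
1838 [-1.00057198e+00 -6.25782693e-03  1.15205781e+01] angle 0.7856938496049566 2.0788866685629386
```

Emit:
{"op": "servo_tool", "data": {
  "steps": "0 0 0 0 0; 0 0 0 0 0; 0 0 0 0 0; 0 0 0 0 0; 0 0 0 0 0; 0 0 0 0 0"
}}

```text
clock: 7.28
ee_pos: [606.4, -267.2, 270.9]
tcp_rot: [-3.14, -0.0, 1.752]
force: [-13.5, 5.1, 15.0]
grip_width: 9.8
finger_force: 59.7
```

The lid is at 0.786 rad, and the arm is steady with a firm grip.

```bash
python3 -c "
from station import robot
print(robot.sign_off())"
```

```text
the job is handed in; nothing more can be done
None
```

The white cup is in the right-hand box (box_b); its lid is raised and held still at about 45° (0.786 rad measured), the left box was never touched, and the job is handed in.

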